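# Stack the parts box on the case and lock it

## Task

Pick up the loose parts box by its handle and set it gently on the fixed case so that all four of its feet drop fully into the recesses of the case's lid. Only once it is fully down, turn the turn-lock beside the case clockwise until it clicks home with its tongue over the box, let go, and leave the other things on the bench where they are.

Things in the scene. Friction and masses are not known exactly. Their poses are not given: they have to be found in the camera images.
- box: The loose parts box, grey plastic with black lid and fixed black handle; 114 (x) x 164 (y) x 103 (z) mm over all, 0.3 to 0.65 kg. Origin: centre of its underside, at the bottom of the feet; z up, y along its long side and handle. Tub from z = 8 mm, flat lid top at z = 63 mm. The same after half a turn about z. Its own lid has four corner recesses too
- box_foot (a point): Bottom centre of one of the box's four round feet, at x = 40, y = 62 mm of the box; the four are at x = +-40, y = +-62 mm. Each is 20 mm in diameter and 8 mm long below the tub, its lowest 2.5 mm tapering to 17 mm diameter
- box_handle (a point): Centre of the box's handle bar, 96 mm above the box's origin; the bar runs along the box's y, 74 mm long, 16 mm wide (across x), 14 mm tall (top at z = 103 mm), on two legs 12 mm long at its ends; 26 mm of open space between lid and bar
- case: The lower case, grey plastic, fixed to the bench. Origin: centre of its underside on the bench; z up, y along its long side towards the turn-lock. Case body 126 (x) x 176 (y) x 62 (z) mm; on it is fixed a black stacking lid 136 x 178 x 12 mm. With the box's feet fully in the lid's recesses the box's origin is 66 mm above the case's; with the feet on top of the lid it is 74 mm
- case_top (a point): Point 74 mm above the case's origin, level with the lid's flat top. The lid is parallel to the case but fixed off centre from this point by up to 8 mm in the case's x and up to 8 mm in its y; no reading gives this, it must be felt or seen. The lid's four square recesses, 24.5 mm wide, 9 mm deep, are centred at x = +-40, y = +-62 mm from the lid's own centre
- lock_grip (a point): Point on the vertical axis of the turn-lock at the middle height of its bar grip: x = 0, y = 112, z = 160 mm from the case's origin. The grip is a black bar 42 mm long, 14 mm wide, 26 mm tall (z = 145 to 171 mm) on a steel post of 14 mm diameter
- tongue_at_lock (a point): Where the tip of the lock's tongue comes when locked (fixed to the case: x = 0, y = 62, z = 133 mm). The tongue is a flat steel bar 18 mm wide under the grip, pointing along it to one side, 50 mm long from the axis, z = 133 to 140 mm: just above a fully seated box (lid top at 129 mm) and blocked by a box that is not down
- turnlock (a joint): Turn-lock angle in rad, growing clockwise from above, 0 to 1.4. At 1.4 (locked) bar and tongue lie along the case's y, tongue towards the case's centre (-y); at q the tongue is 1.4 - q counter-clockwise of that, so near 0 it points roughly along the case's +x. A sprung detent holds it at either end: up to about 0.1 N m is needed until 0.7, then it snaps on to 1.4
- gauge: Bystander: round pressure gauge with a brass stem, 98 x 70 x 31 mm; origin at the centre of its underside
- castor: Bystander: black castor wheel lying flat, 75 x 75 x 22 mm; origin at the centre of its underside
- tape: Bystander: yellow tape measure, 74 x 82 x 35 mm; origin at the centre of its underside
Not all that is in view belongs to the job. What is shaped like the box but pink is not meant.

How it is judged:
By the outcome, as a careful person would: the job done as asked, in the order asked, and still so for the second after the job is handed in, with the robot touching nothing.
It also fails if it takes over 72 s, if anything falls off the work surface, if the arm or the gripper's body presses on something with over 40 N, if the wrist force passes 120 N, or if a joint passes its speed limit or range.

## Robot

A 6-joint arm with a two-finger parallel gripper is mounted at the origin on a cart in front of the work surface, level with it; the furniture and walls round the work are solid. World frame = base frame: x ahead of the robot, y to its left, z up, the work surface at z = 0. Lengths are in m, angles in rad, forces in N, time in s.
With the tool pointing down it reaches from about 0.35 to 0.725 m from the base axis. Payload 4.3 kg.
Tool frame: the origin (TCP) lies midway between the tips of the shut fingers; the grasp point (between the pads) lies 19 mm behind it (arm.grip_depth is the z of the grasp point in the tool frame, in m); z points along the fingers, y is the line along which they close (so a half turn about z gives the same grasp; the last joint's range is limited). The gripper opens to 85 mm and grips with 20 to 120 N. Pads are 22 mm wide; open, the fingers measure 114 mm over their backs; the gripper's body (76 mm by 85 mm) begins 54 mm behind the grasp point. The pads swing forward as they close: fully open they stand 13 mm farther back than shut.
Start: joints at [1.235, 0.377, 0.081, 1.274, 0, 1.46], TCP at [0.129, 0.56, 0.231] pointing down, gripper open.
Joint ranges: [-2.72, 2.72], [-0.84, 1.66], [-1.02, 1.22], [-1.77, 2.12], [-1.37, 1.28], [-3.14, 3.14]. Speed limits (rad/s): [2.57, 2.57, 3.14, 3.14, 3.14, 3.14].

## Interface

Orientations are given as [roll, pitch, yaw] about the fixed x, y, z axes, in that order (R = Rz(yaw) Ry(pitch) Rx(roll)).
In Python, from station import arm gives the robot as it stands. The module is installed in compiled form; this text tells all that it offers.
- The arm moves only by the shell command python3 -m jog 'ROWS' [OPENING]. ROWS is JSON, a list of rows, each a list of 4 numbers: the shift along the world's x, y, z in units of 25 mm (1.0 is 25 mm), then the turn about the world's z in degrees. In form: [[dx, dy, dz, yaw], ...]. A call has 1 to 20 rows; each row is the pose to reach, as a shift and turn from the pose commanded when the call began; what a row does not reach only later rows make up. A row lasts 1/8 s, in which the tool goes at most 62.5 mm and 10.7 degrees, less where a joint would pass 70% of its speed; a pose out of reach is approached as far as the arm can. A call with a gripper value outside its range is refused whole. OPENING is the opening in per cent of the stroke, from 0 (shut) to 100 (fully open), set as the call begins (- or left out, the last holds). The fingers move at their own pace and stop on an object; the grip force is fixed at half the most. Time passes only in rows, so rows that repeat a pose let the fingers close. It gives the time, the measured TCP pose, the force, the opening and the grip force at its end, in the units of the state.
- arm.get_obs(): the state, without advancing time (a new reading comes with each control period).
- arm.read_camera(name): name is "side" or "top" or "wrist"; returns (picture, depth): 420x560x3 uint8, blue, green, red; 420x560 float32, m along the optical axis (not along the pixel's ray), 0 where there is no reading.
- arm.camera_model(name): a dict with "vertical_fov" (degrees; the focal length in pixels is half the picture's height over the tangent of half this angle, whatever the lens; pixels are square), "cx", "cy" (the principal point, pixels), "xyz" and "rotation" of the camera in the world; the wrist camera has in their place "hand_eye" (4x4, takes a point from camera to tool coordinates, whose origin is the TCP and whose axes are the flange's). Camera axes: x right, y down, z forward; pixel columns grow to the right and rows downward; lengths in m; the calibration is good to about 2 mm. A picture is of the moment at which its call begins: read the wrist's pose just before it. camera_model takes no time and is no camera call.
- arm.close_job(): hands the job in; it is judged then, once.
The state is a dict: "t": time; "joints": joint angles; "qd": joint speeds; "joint_torque": joint torques, N m; "tool_pos": TCP position; "tool_rot": TCP orientation; "ft_force": force on the tool from outside, world axes, zero at the start; "wrist_torque": the same for the moment, N m; "width": finger opening in m; "gripper_force": force on a finger pad.
Only numpy, scipy, OpenCV 4.12 (cv2) and the standard library are available. Lean on these libraries where they do the work, as an engineer would, in place of code of your own. Each camera call takes 0.05 s, during which the arm holds its last target. There are 200 camera calls.

## Working session

There is one attempt and no reset: what is moved stays moved. The work goes in short steps, Python scripts to look and compute and a shell command to move; the robot and the scene stay as the last step left them, time stands still between calls to the robot, and variables do not carry over. Pictures are saved under pics/ and viewed, at most 10 in all, crops included, and the job is handed in when it is done.

```bash
mkdir -p pics
cat > h.py <<'E'
import numpy as np, cv2
from station import arm
from scipy.spatial.transform import Rotation as R
def cam(n):
    o=arm.get_obs(); m=arm.camera_model(n); im,d=arm.read_camera(n)
    f=210/np.tan(np.radians(m["vertical_fov"])/2)
    if n=="wrist":
        T=np.eye(4); T[:3,:3]=R.from_euler('xyz',o["tool_rot"]).as_matrix(); T[:3,3]=o["tool_pos"]
        T=T@np.array(m["hand_eye"])
    else:
        T=np.eye(4); r=np.array(m["rotation"]); T[:3,:3]=r if r.shape==(3,3) else R.from_euler('xyz',r).as_matrix(); T[:3,3]=m["xyz"]
    return im,d,dict(f=f,cx=m["cx"],cy=m["cy"],T=T)
def cloud(d,c):
    v,u=np.indices(d.shape)
    p=np.stack([(u-c["cx"])/c["f"]*d,(v-c["cy"])/c["f"]*d,d],-1)
    return p@c["T"][:3,:3].T+c["T"][:3,3]
def ray(u,v,c,z):
    r=c["T"][:3,:3]@np.array([(u-c["cx"])/c["f"],(v-c["cy"])/c["f"],1]); o=c["T"][:3,3]
    return o+r*(z-o[2])/r[2]
E
python3 - <<'E'
from h import *
print(arm.get_obs())
for n in("top","side","wrist"):
    im,d,c=cam(n); m=arm.camera_model(n); print(n,m)
    cv2.imwrite(f"pics/{n}0.png",im); np.savez(f"{n}0.npz",im=im,d=d,**c)
a=np.hstack([cv2.imread(f"pics/{n}0.png") for n in("top","side")]);
E
```

```text
{'t': 0.0, 'joints': array([1.23468719e+00, 3.78078332e-01, 7.96503774e-02, 1.27437316e+00,
       2.84140777e-06, 1.46052851e+00]), 'qd': array([ 0.00064434,  0.00125504, -0.00028902,  0.00074038, -0.00060859,
       -0.00185799]), 'joint_torque': array([ 2.71802637e-03, -4.63604128e+01,  2.69877344e+01,  2.09082122e-02,
        2.46212703e-04, -7.11498103e-06]), 'tool_pos': array([0.12852281, 0.55980292, 0.23036161]), 'tool_rot': array([-3.13960036e+00, -2.23439598e-04,  2.91575111e+00]), 'ft_force': array([ 0.46580771, -0.40052204, -0.30288239]), 'wrist_torque': array([-0.03794165,  0.01269594, -0.07814371]), 'gripper_force': 0.0, 'width': 0.0854170955605286}
top {'vertical_fov': 52.23400102328059, 'cx': 277.33592488762577, 'cy': 211.5754337219299, 'xyz': array([ 0.34665465, -0.17561831,  1.50061318]), 'rotation': array([-2.9850171 , -0.01094728, -1.54259071])}
side {'vertical_fov': 56.102656902913154, 'cx': 274.3981516997594, 'cy': 217.19293661810752, 'xyz': array([0.48904662, 1.00170445, 0.76949335]), 'rotation': array([-2.06616406,  0.00994341, -3.09051024])}
wrist {'vertical_fov': 60.193780092906046, 'cx': 280.61428169213417, 'cy': 212.5217725889257, 'hand_eye': array([[ 2.58341036e-04, -9.64131545e-01, -2.65424748e-01,
         6.70090466e-02],
       [ 9.99999899e-01,  1.51751651e-04,  4.22087455e-04,
         5.61766699e-04],
       [-3.66669187e-04, -2.65424830e-01,  9.64131488e-01,
        -1.42637345e-01],
       [ 0.00000000e+00,  0.00000000e+00,  0.00000000e+00,
         1.00000000e+00]])}
```

View pics/top0.png

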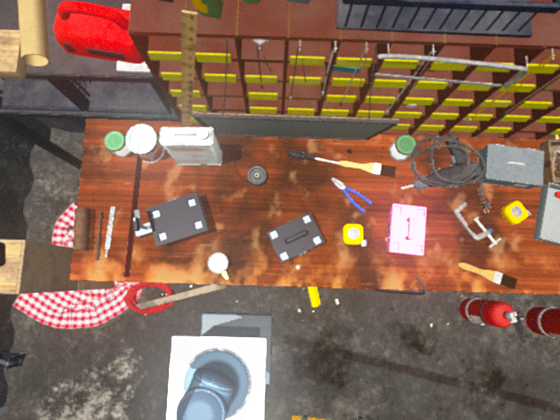

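View pics/side0.png

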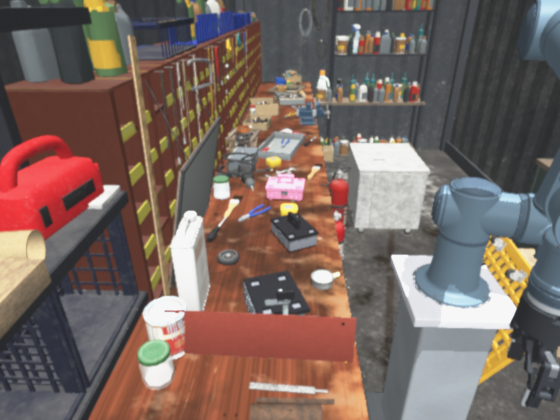

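Top view: grey box with black lid and handle at (296,238). The pink lookalike is at (408,230), so it is not the one meant. Case with four light recesses at (177,220), lock at (143,218), fence along column ~135. Gauge at (218,263), castor at (257,175), tape at (353,234).

Run:
```python
from h import *
out=[]
for n in("top","side"):
    z=np.load(n+"0.npz"); c={k:z[k] for k in("f","cx","cy","T")}; P=cloud(z["d"],c); im=z["im"]; Z=P[...,2]
    ok=z["d"]>0
    def stat(name,xr,yr,zr):
        m=ok&(P[...,0]>xr[0])&(P[...,0]<xr[1])&(P[...,1]>yr[0])&(P[...,1]<yr[1])&(Z>zr[0])&(Z<zr[1])
        if m.sum()<6: print(n,name,m.sum());return
        q=P[m]; r=cv2.minAreaRect((q[:,:2]*1000).astype(np.float32))
        print(n,name,m.sum(),"zmed",np.median(q[:,2]).round(4),"z",q[:,2].min().round(3),q[:,2].max().round(3),"rect",np.round(r[0],1),np.round(r[1],1),round(r[2],1))
    if n=="top":
        for u,v in((296,238),(296,225),(177,220),(143,218),(140,212),(135,250),(160,220),(297,260)): print((u,v),P[v,u].round(3))
        crop=im[140:300,100:360]; cv2.imwrite("pics/crop1.png",cv2.resize(crop,None,fx=3,fy=3,interpolation=cv2.INTER_CUBIC))
        m=ok&(P[...,1]>-.35)&(P[...,1]<-.1)
    np.save(n+"P.npy",P)
    stat("boxlid",(.15,.45),(-.4,-.08),(.045,.075)); stat("handle",(.15,.45),(-.4,-.08),(.088,.115))
    stat("caselid",(.15,.48),(.02,.30),(.06,.085)); stat("lock",(.2,.48),(.1,.32),(.125,.18)); stat("fence",(.1,.6),(.2,.36),(.03,.4))
```

```text
(296, 238) [ 0.482 -0.248  0.103]
(296, 225) [ 0.53 -0.25  0.06]
(177, 220) [0.533 0.15  0.076]
(143, 218) [0.546 0.286 0.004]
(140, 212) [ 0.568  0.3   -0.001]
(135, 250) [0.434 0.307 0.   ]
(160, 220) [0.532 0.208 0.073]
(297, 260) [ 0.415 -0.259 -0.001]
top boxlid 269 zmed 0.0621 z 0.046 0.071 rect [ 427.  -232.6] [110.6  45.8] 89.8
top handle 0
top caselid 207 zmed 0.0739 z 0.06 0.085 rect [462.  206.8] [ 34.  184.3] 4.8
top lock 11 zmed 0.127 z 0.125 0.128 rect [413.2 293.8] [  1.3 120.8] 88.5
top fence 1138 zmed 0.075 z 0.03 0.177 rect [468.2 254.9] [109.5 258.7] 88.4
side boxlid 160 zmed 0.0611 z 0.045 0.065 rect [ 425.9 -232.5] [110.7  46.2] 89.0
side handle 0
side caselid 268 zmed 0.0733 z 0.061 0.085 rect [462.4 233.9] [ 93.1 209.2] 31.6
side lock 2
side fence 4517 zmed 0.0775 z 0.03 0.174 rect [469.  256.4] [112.7 259.7] 88.2
```

View pics/crop1.png

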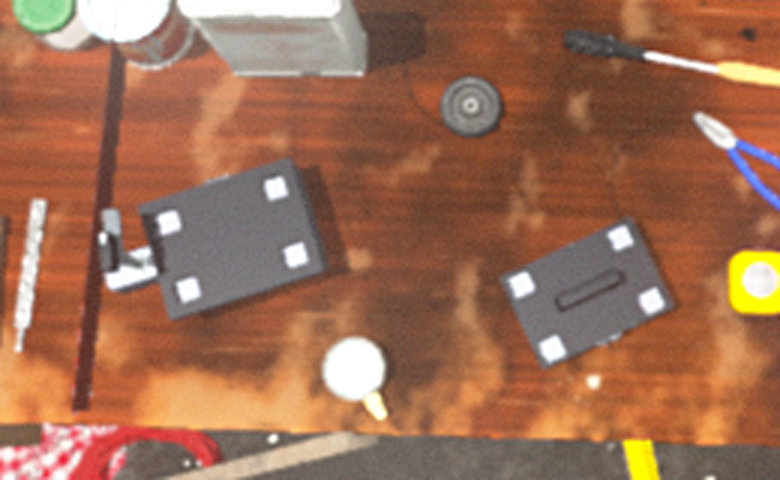

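The crop confirms it: grey/black box with handle at crop (590,290), four bright corner recesses, and the case with four recesses at crop (165,222), (275,188), (296,254), (188,290). The lock bar is at crop (109,240) with its tongue pointing up (+x), next to the fence line.

```bash
cat > rec.py <<'E'
from h import *
def blobs(im,P,xr,yr,lo,hi,thr=170,zr=(.045,.085)):
    hsv=cv2.cvtColor(im,cv2.COLOR_BGR2HSV)
    m=((hsv[...,2]>thr)&(hsv[...,1]<50)&(P[...,0]>xr[0])&(P[...,0]<xr[1])&(P[...,1]>yr[0])&(P[...,1]<yr[1])&(P[...,2]>zr[0])&(P[...,2]<zr[1])).astype(np.uint8)
    n,l,s,ce=cv2.connectedComponentsWithStats(m)
    return [(ce[i],s[i,4],np.median(P[l==i][:,2])) for i in range(1,n) if lo<=s[i,4]<=hi]
E
python3 - <<'E'
from rec import *
for n in("top","side"):
    z=np.load(n+"0.npz"); c={k:z[k] for k in("f","cx","cy","T")}; P=np.load(n+"P.npy"); im=z["im"]
    for name,xr,yr in(("box",(.38,.6),(-.37,-.13)),("case",(.4,.66),(.02,.26))):
        for ce,a,zz in blobs(im,P,xr,yr,4,200): print(n,name,ce.round(1),a,zz.round(4),ray(*ce,c,.065 if name=="case" else .054).round(4)[:2],ray(*ce,c,.074 if name=="case" else .063).round(4)[:2])
    def pts(xr,yr,zr):
        m=(P[...,0]>xr[0])&(P[...,0]<xr[1])&(P[...,1]>yr[0])&(P[...,1]<yr[1])&(P[...,2]>zr[0])&(P[...,2]<zr[1]); return P[m]
    q=pts((.4,.6),(-.35,-.15),(.085,.12)); print("handle",len(q), q.mean(0).round(4), cv2.minAreaRect((q[:,:2]*1000).astype(np.float32)))
    q=pts((.45,.65),(.2,.32),(.125,.2)); print("lock",len(q),q.min(0).round(3),q.max(0).round(3)); 
    if n=="top": print(q.round(3).tolist()[:60:2])
    q=pts((.35,.75),(.27,.34),(.01,.4)); print("fence",len(q),q.min(0).round(3),q.max(0).round(3),np.percentile(q,[10,50,90],axis=0).round(3).tolist())
E
```

```text
top box [306.4 218.8] 47 0.0545 [ 0.5533 -0.285 ] [ 0.552  -0.2843]
top box [273.3 234.4] 52 0.0555 [ 0.4966 -0.1734] [ 0.4957 -0.1735]
top box [316.6 240.1] 53 0.0548 [ 0.4817 -0.3207] [ 0.4808 -0.3198]
top box [283.8 255.9] 56 0.0558 [ 0.4251 -0.2111] [ 0.4247 -0.2109]
top case [191.5 202.4] 48 0.0663 [0.5966 0.1073] [0.5951 0.1055]
top case [155.7 213.6] 51 0.0661 [0.5543 0.2257] [0.553  0.2232]
top case [198.2 224.7] 54 0.0673 [0.521  0.0804] [0.5199 0.0788]
top case [147.9 228. ] 47 0.0522 [0.5047 0.2484] [0.5037 0.2457]
top case [162.4 236. ] 53 0.0676 [0.4792 0.1979] [0.4784 0.1955]
handle 113 [ 0.4887 -0.2472  0.1026] ((489.4124450683594, -247.76727294921875), (15.851461410522461, 73.5082778930664), 26.697080612182617)
lock 164 [0.467 0.247 0.125] [0.628 0.293 0.177]
[[0.628, 0.289, 0.125], [0.594, 0.288, 0.129], [0.568, 0.29, 0.127], [0.553, 0.275, 0.14], [0.553, 0.268, 0.141], [0.554, 0.263, 0.139], [0.55, 0.275, 0.139], [0.549, 0.266, 0.146], [0.55, 0.262, 0.141], [0.547, 0.275, 0.139], [0.547, 0.268, 0.141], [0.547, 0.262, 0.138], [0.544, 0.275, 0.139], [0.543, 0.268, 0.1
[... 344 characters left out ...]
.523, 0.26, 0.17]]
fence 737 [0.35 0.27 0.01] [0.75  0.316 0.14 ] [[0.39, 0.287, 0.026], [0.528, 0.297, 0.075], [0.712, 0.308, 0.122]]
side case [281.5 278. ] 16 0.0652 [0.5228 0.0727] [0.5223 0.0846]
side case [254.9 283.4] 19 0.065 [0.5982 0.1011] [0.5968 0.1126]
side case [296.  305.4] 24 0.0662 [0.48   0.1902] [0.4801 0.2006]
side case [266.8 311.7] 27 0.0659 [0.556  0.2179] [0.5552 0.2279]
handle 83 [ 0.4903 -0.2404  0.0982] ((490.85589599609375, -246.03854370117188), (17.188827514648438, 74.7309799194336), 27.4979248046875)
lock 341 [0.486 0.251 0.126] [0.556 0.277 0.174]
fence 6761 [0.35 0.27 0.01] [0.75  0.319 0.142] [[0.388, 0.291, 0.022], [0.545, 0.3, 0.069], [0.708, 0.309, 0.114]]
```

```bash
python3 -m jog '[[1.8,-1.1,0,-3],[3.6,-2.1,0,-6],[5.5,-3.2,0,-9],[7.3,-4.3,0,-12],[9.1,-5.3,0,-15],[10.9,-6.4,0,-18],[11.7,-8.4,0,-21],[12.5,-10.4,0,-24],[13.3,-12.4,0,-27],[14.1,-14.4,0,-30],[14.9,-16.4,0,-33],[14.8,-18.7,0,-36],[14.7,-21,0,-39],[14.7,-23.3,0,-42],[14.6,-25.6,0,-45],[14.5,-27.9,0,-48],[14.5,-30.2,0,-50.2],[14.4,-32.3,0,-50.2],[14.4,-32.3,0,-50.2],[14.4,-32.3,0,-50.2]]'
python3 - <<'E'
from h import *
z=np.load("top0.npz");P=np.load("topP.npy")
for n in("top","side"):
    P=np.load(n+"P.npy"); m=(P[...,0]>.45)&(P[...,0]<.56)&(P[...,1]>.23)&(P[...,1]<.285)&(P[...,2]>.155)
    q=P[m]; print(n,len(q),q.mean(0).round(4),cv2.minAreaRect((q[:,:2]*1000).astype(np.float32)))
im,d,c=cam("wrist"); cv2.imwrite("pics/w1.png",im); P=cloud(d,c)
m=(P[...,2]>.09)&(P[...,2]<.115)&(abs(P[...,0]-.489)<.08)&(abs(P[...,1]+.247)<.08)
q=P[m]; print(len(q),q.mean(0),np.median(q[:,2]),cv2.minAreaRect((q[:,:2]*1000).astype(np.float32)))
o=arm.get_obs(); print(o["t"],o["tool_pos"],o["tool_rot"])
E
```

```text
t: 2.65
tool_pos: [0.4884, -0.2466, 0.2309]
tool_rot: [-3.141, -0.001, 2.039]
ft_force: [0.3, -0.0, -0.3]
width: 0.0859
gripper_force: 0.0
top 77 [0.506  0.2569 0.1697] ((506.5419616699219, 257.3351745605469), (42.19032287597656, 15.172033309936523), 8.214431762695312)
side 148 [0.5067 0.2623 0.1657] ((506.6650695800781, 260.3340759277344), (41.254634857177734, 15.657773971557617), 7.950021266937256)
1880 [ 0.48896791 -0.24510629  0.10258069] 0.10277924172836467 ((489.7609558105469, -246.9685821533203), (15.989792823791504, 73.16218566894531), 26.510343551635742)
2.7 [ 0.48850104 -0.24602928  0.23106355] [-3.14149443e+00 -1.17464150e-03  2.04038638e+00]
```

View pics/w1.png

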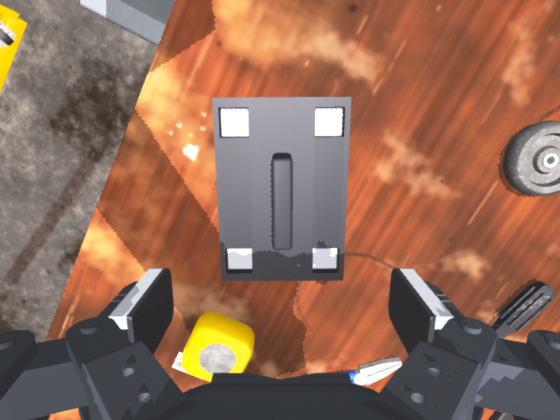

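The wrist view shows the grey box centred between the fingers, its handle at (282,200), with the tape at (215,345) clear of them. I'll descend and grip.

```bash
python3 -m jog '[[0,0,-1.8,0],[0,0,-3.6,0],[0,0,-5.2,0],[0,-0.03,-6.1,0],[0,-0.03,-6.1,0],[0,-0.03,-6.1,0]]' && python3 -m jog '[[0,0,0,0],[0,0,0,0],[0,0,0,0],[0,0,0,0],[0,0,0,0],[0,0,0,0],[0,0,0,0]]' 0 && python3 -m jog '[[0,0,0.4,0],[0,0,1,0],[0,0,2.2,0],[0,0,3.6,0],[0,0,5,0],[0,0,5.2,0],[0,0,5.2,0]]'
```

```text
t: 3.45
tool_pos: [0.4896, -0.2473, 0.08]
tool_rot: [3.141, 0.001, 2.041]
ft_force: [0.5, -0.0, 0.2]
width: 0.0856
gripper_force: 0.0
t: 4.32
tool_pos: [0.4891, -0.2478, 0.0791]
tool_rot: [3.141, 0.0, 2.04]
ft_force: [1.6, 0.7, 1.7]
width: 0.0148
gripper_force: 62.3
t: 5.2
tool_pos: [0.4885, -0.2478, 0.2084]
tool_rot: [-3.141, -0.0, 2.04]
ft_force: [-0.6, 0.4, -3.4]
width: 0.0149
gripper_force: 61.6
```

```bash
python3 -m jog '[[0.1,0.8,0,-0.5],[0.3,2.3,0,-1],[0.5,4,0,-2],[0.8,6,0,-3],[1,8,0,-4],[1.3,10,0,-5],[1.5,12,0,-6],[1.7,13.6,0,-7],[1.9,14.8,0,-7.3],[1.98,15.6,0,-7.3],[1.98,15.95,0,-7.3],[1.98,15.95,-0.5,-7.3],[1.98,15.95,-1,-7.3],[1.98,15.95,-1.4,-7.3],[1.98,15.95,-1.6,-7.3],[1.98,15.95,-1.6,-7.3],[1.98,15.95,-1.6,-7.3]]'
python3 - <<'E'
from rec import *
o=arm.get_obs(); print(o["tool_pos"],o["tool_rot"],o["ft_force"],o["wrist_torque"])
for n in("top","side"):
    im,d,c=cam(n); P=cloud(d,c); cv2.imwrite(f"pics/{n}2.png",im)
    for ce,a,zz in blobs(im,P,(.4,.66),(.02,.26),4,200,zr=(.10,.18)): print(n,ce.round(1),a,zz.round(4),ray(*ce,c,zz).round(4)[:2])
    x0,y0=(120,170) if n=="top" else (220,220)
    cv2.imwrite(f"pics/{n}2c.png",cv2.resize(im[y0:y0+100,x0:x0+130],None,fx=4,fy=4,interpolation=cv2.INTER_CUBIC))
cv2.imwrite("pics/c2.png",np.vstack([cv2.imread("pics/top2c.png")[:300],cv2.imread("pics/side2c.png")[100:400]]))
E
```

```text
t: 7.32
tool_pos: [0.5386, 0.1509, 0.1693]
tool_rot: [3.141, 0.0, 1.912]
ft_force: [-0.6, 0.1, -2.8]
width: 0.015
gripper_force: 61.5
[0.53859401 0.15088605 0.16927428] [3.14066690e+00 1.92415113e-04 1.91203922e+00] [-0.55029901  0.14185986 -2.84197679] [-0.05006438 -0.01008239 -0.00195363]
top [186.9 196.9] 40 0.1461 [0.5998 0.1073]
top [194.4 222.8] 32 0.1453 [0.5171 0.0785]
top [156.9 233.1] 57 0.1458 [0.4805 0.1951]
side [251.2 260.4] 5 0.1446 [0.6058 0.101 ]
side [295.7 281. ] 19 0.1445 [0.4822 0.1888]
side [265.7 286.7] 23 0.1448 [0.5573 0.2151]
side [280.  289.5] 6 0.1709 [0.5197 0.2573]
side [269. 300.] 7 0.1386 [0.5464 0.2582]
```

View pics/c2.png

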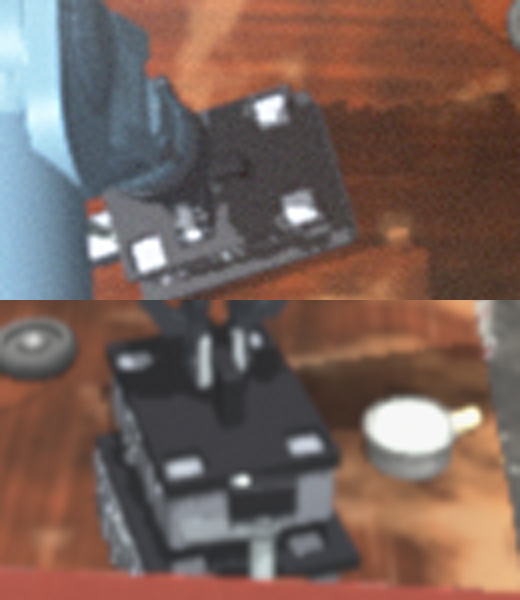

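The box hangs above the case, its lid corners visible at (305,445) and (183,467) in the lower half, with the case lid visible beneath. Comparing corners in both views, it sits about (+1.5,-2.3) mm off. I'll correct that and lower gently.

```bash
python3 -m jog '[[-0.06,0.09,-0.2,0],[-0.06,0.09,-0.4,0],[-0.06,0.09,-0.55,0],[-0.06,0.09,-0.6,0],[-0.06,0.09,-0.65,0],[-0.06,0.09,-0.7,0],[-0.06,0.09,-0.72,0],[-0.06,0.09,-0.74,0],[-0.06,0.09,-0.74,0]]'
python3 -c "
from station import arm
o=arm.get_obs();print(o['tool_pos'],o['ft_force'],o['wrist_torque'])"
```

```text
t: 8.55
tool_pos: [0.5367, 0.1532, 0.1503]
tool_rot: [3.141, 0.0, 1.912]
ft_force: [-0.8, 0.1, -2.7]
width: 0.015
gripper_force: 61.5
[0.53673635 0.15317476 0.15033431] [-0.83446145  0.11594439 -2.74484545] [-0.02211813 -0.03091129  0.00020642]
```

Feet are 3 mm below the lid top with no force, so they are entering the recesses.

```bash
python3 -m jog '[[0,0,-0.05,0],[0,0,-0.1,0],[0,0,-0.14,0],[0,0,-0.17,0],[0,0,-0.19,0],[0,0,-0.21,0],[0,0,-0.22,0],[0,0,-0.22,0]]'
```

```text
t: 9.55
tool_pos: [0.5369, 0.1533, 0.1451]
tool_rot: [3.141, 0.0, 1.912]
ft_force: [-0.2, -0.7, -1.8]
width: 0.0148
gripper_force: 61.9
```

```bash
python3 -m jog '[[0,0,-0.02,0],[0,0,-0.03,0],[0,0,-0.04,0],[0,0,-0.04,0]]'; python3 -m jog '[[0,0,0,0],[0,0,0,0],[0,0,0,0],[0,0,0,0],[0,0,0,0]]' 60;  python3 -m jog '[[0,0,1,0],[0,0,2.5,0],[0,0,4,0],[0,0,4.5,0],[0,0,4.5,0]]'
python3 - <<'E'
from rec import *
im,d,c=cam("wrist"); P=cloud(d,c); cv2.imwrite("pics/w3.png",im)
for ce,a,zz in blobs(im,P,(.4,.66),(.02,.26),100,6000,zr=(.10,.15)): print(ce.round(1),a,zz.round(4),ray(*ce,c,.12).round(4)[:2])
m=(abs(P[...,2]-.128)<.012)&(abs(P[...,0]-.537)<.12)&(abs(P[...,1]-.153)<.12); q=P[m]
A=np.c_[q[:,:2]-[.537,.153],np.ones(len(q))]; k=np.median(q[:,2]); g=abs(q[:,2]-k)<.004; print("plane",np.linalg.lstsq(A[g],q[g,2],rcond=None)[0].round(4),k)
m=(P[...,2]>.155)&(P[...,2]<.18)&(P[...,1]>.22)&(P[...,1]<.29)&(abs(P[...,0]-.506)<.05); q=P[m]; print("grip",len(q),cv2.minAreaRect((q[:,:2]*1000).astype(np.float32)) if len(q)>5 else 0,np.median(q[:,2]))
E
```

```text
t: 10.05
tool_pos: [0.5373, 0.1534, 0.1449]
tool_rot: [3.14, 0.0, 1.912]
ft_force: [-1.4, 0.9, 5.3]
width: 0.0151
gripper_force: 62.8
t: 10.68
tool_pos: [0.5367, 0.1532, 0.1437]
tool_rot: [-3.142, 0.0, 1.912]
ft_force: [-0.2, -0.7, 0.2]
width: 0.0514
gripper_force: 0.0
t: 11.3
tool_pos: [0.5373, 0.1533, 0.2566]
tool_rot: [3.14, 0.0, 1.912]
ft_force: [-0.5, 0.7, -0.1]
width: 0.0514
gripper_force: 0.0
[332.9  63.9] 140 0.1395 [0.5394 0.2617]
[226.9 120.7] 984 0.1207 [0.4794 0.1984]
[333.9 120.5] 1001 0.1207 [0.5546 0.2253]
[232.7 275. ] 542 0.1207 [0.5214 0.0801]
[328.3 275. ] 545 0.1207 [0.597  0.1069]
plane [0.0004 0.0003 0.129 ] 0.12891087768116213
grip 2063 ((506.7195129394531, 259.68389892578125), (41.95412063598633, 14.443039894104004), 10.379323959350586) 0.17059516763179974
```

View pics/w3.png

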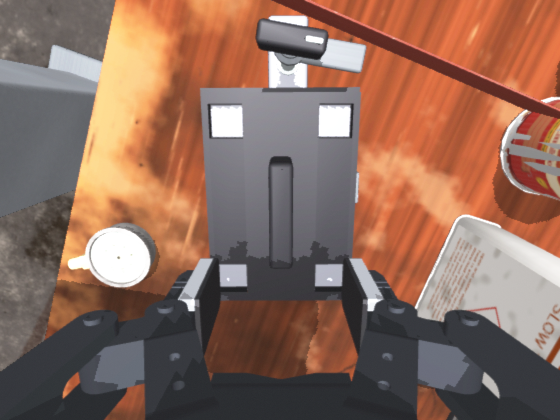

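The box lid is level at z = 0.129 with its corners on the recesses, so it is fully seated. The lock grip is at (292,38), with the tongue pointing right (+x). On to the lock.

```bash
python3 -m jog '[[-0.2,0.5,0,9],[-0.4,1.1,0,18],[-0.6,1.8,0,27],[-0.8,2.4,0,36],[-0.9,3,0,45],[-1,3.5,0,54],[-1.1,3.9,0,63],[-1.2,4.15,0,72],[-1.22,4.23,0,80.4],[-1.22,4.23,-1,80.4],[-1.22,4.23,-2.2,80.4],[-1.22,4.23,-3,80.4],[-1.22,4.23,-3,80.4],[-1.22,4.23,-3,80.4]]' 45
python3 - <<'E'
from h import *
im,d,c=cam("side"); i2,d2,c2=cam("wrist")
cv2.imwrite("pics/s4.png",np.hstack([cv2.resize(im[200:340,200:360],(400,350),interpolation=cv2.INTER_CUBIC),cv2.resize(i2,(400,350))]))
o=arm.get_obs(); print(o["tool_pos"],o["tool_rot"])
E
```

```text
t: 13.1
tool_pos: [0.506, 0.2589, 0.1811]
tool_rot: [-3.142, -0.001, -2.968]
ft_force: [0.2, -0.3, 0.4]
width: 0.0384
gripper_force: 0.0
[0.50677961 0.25912786 0.18211758] [ 3.14123864e+00  1.37400160e-03 -2.96772420e+00]
```

View pics/s4.png

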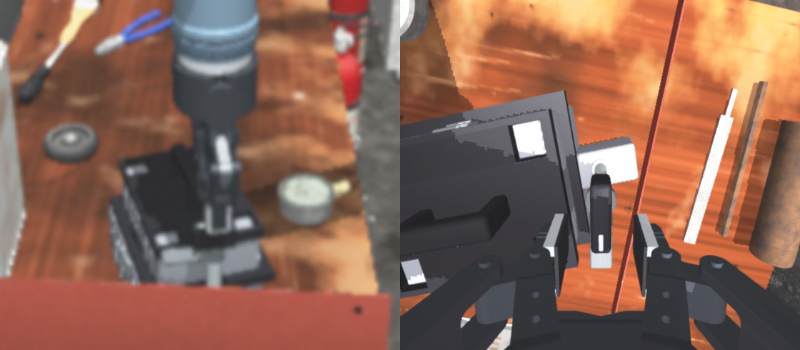

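Both fingers straddle the bar (right half, ~(600,210)). I'll lower and grip.

```bash
python3 -m jog '[[0,0,-0.5,0],[0,0,-1,0],[0,0,-1.25,0],[0,0,-1.35,0],[0,0,-1.35,0],[0,0,-1.35,0]]'; python3 -m jog '[[0,0,0,0],[0,0,0,0],[0,0,0,0],[0,0,0,0],[0,0,0,0]]' 0; python3 -m jog '[[0,0,0,-3],[0,0,0,-6],[0,0,0,-10],[0,0,0,-14],[0,0,0,-18],[0,0,0,-18]]'
```

```text
t: 13.95
tool_pos: [0.5065, 0.259, 0.1479]
tool_rot: [3.141, 0.001, -2.968]
ft_force: [0.9, -0.3, -0.4]
width: 0.0382
gripper_force: 0.0
t: 14.58
tool_pos: [0.5065, 0.2593, 0.1481]
tool_rot: [3.141, 0.001, -2.967]
ft_force: [-2.5, 2.2, 5.1]
width: 0.013
gripper_force: 60.0
t: 15.32
tool_pos: [0.5064, 0.2594, 0.1481]
tool_rot: [3.141, 0.001, 3.001]
ft_force: [-1.8, 1.8, 5.2]
width: 0.013
gripper_force: 60.0
```

```bash
python3 -m jog '[[0,0,0,-5],[0,0,0,-10],[0,0,0,-15],[0,0,0,-20],[0,0,0,-25],[0,0,0,-30],[0,0,0,-35],[0,0,0,-40],[0,0,0,-45],[0,0,0,-50],[0,0,0,-55],[0,0,0,-59],[0,0,0,-62],[0,0,0,-63],[0,0,0,-63]]'; python3 -c "
from station import arm
o=arm.get_obs();print(o['ft_force'],o['wrist_torque'])"
```

```text
t: 17.2
tool_pos: [0.5066, 0.2594, 0.1481]
tool_rot: [3.14, -0.0, 1.903]
ft_force: [-0.7, 1.7, 4.9]
width: 0.013
gripper_force: 60.0
[-0.74996092  1.7394438   4.89623114] [0.18766146 0.02099976 0.36008347]
```

The 0.36 N m wrist torque suggests it is at the stop. I'll release, rise and check.

```bash
python3 -m jog '[[0,0,0,0],[0,0,0,0],[0,0,0,0],[0,0,0,0]]' 45; python3 -m jog '[[0,0,1,0],[0,0,2.5,0],[0.3,-1,4,0],[0.6,-2,4.5,0],[1,-3,4.5,0],[1,-3,4.5,0],[1,-3,4.5,0]]'
python3 - <<'E'
from rec import *
im,d,c=cam("wrist"); P=cloud(d,c); cv2.imwrite("pics/w5.png",im)
m=(P[...,2]>.155)&(P[...,2]<.18)&(P[...,1]>.22)&(P[...,1]<.30)&(abs(P[...,0]-.506)<.05); q=P[m]; print("grip",len(q),cv2.minAreaRect((q[:,:2]*1000).astype(np.float32)))
for ce,a,zz in blobs(im,P,(.4,.66),(.02,.28),100,6000,zr=(.10,.15)): print(ce.round(1),a,zz.round(4),ray(*ce,c,zz).round(4)[:2])
E
```

```text
t: 17.7
tool_pos: [0.5062, 0.2587, 0.1474]
tool_rot: [-3.141, 0.0, 1.902]
ft_force: [-0.3, 0.3, 0.4]
width: 0.0384
gripper_force: 0.0
t: 18.58
tool_pos: [0.5309, 0.1843, 0.2598]
tool_rot: [-3.141, -0.001, 1.902]
ft_force: [0.4, -0.3, 0.6]
width: 0.0385
gripper_force: 0.0
grip 1620 ((506.74090576171875, 259.7041320800781), (13.988062858581543, 41.64057922363281), 19.612703323364258)
[269.5 101. ] 136 0.1399 [0.4994 0.2533]
[296.3  98.3] 102 0.1398 [0.5164 0.2611]
[283.5 151.3] 700 0.1395 [0.52   0.2238]
[326.4 161.8] 863 0.1208 [0.5548 0.2253]
[223.3 162.8] 868 0.1207 [0.4793 0.1985]
[238.8 308.1] 167 0.1207 [0.5281 0.0818]
[318.5 307.3] 302 0.1208 [0.5934 0.1051]
```

View pics/w5.png

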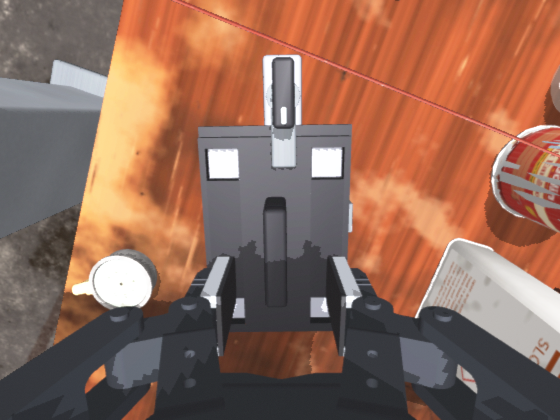

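The bar is along the case's y (19.6°), its tongue at (283,150) lies over the box, the box is seated and the gripper is clear. Handing in.

```bash
python3 -c "
from station import arm
print(arm.close_job())"
```

```text
the job is handed in; nothing more can be done
None
```

The box is fully seated on the case (lid level at 129 mm), the turn-lock is turned to its stop with its tongue over the box, the gripper let go, and the job was handed in at about 19 s; the judge's verdict was not shown.

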